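Unbolt the hold-down bar of the keypad test station

TASK

The keypad in the test station is done: free it, using your fingertips only. Press the spring safety catch down with one fingertip and, while you hold it down, push the bolt's upright pin with the other until the bolt is drawn fully back out of the hold-down bar; then let the catch spring up again so that it keeps the bolt back, and push the bar round, away from you, to its stop, so that the keypad lies uncovered. Do not pinch or lift anything, and leave the keypad and the things lying about where they are.

Things in the scene. Friction and masses are not known exactly. Their poses are not given: they have to be found in the camera images.
- station: fixed grey steel box 276 (x) x 356 (y) x 110 mm high; on top, from its left: pivot post (y = +137 mm), keypad nest with the bar over it, lock (block 78 x 96 mm) with bolt and catch. Origin on the bench under the box's centre; x away from the robot, y left, z up; turned by up to 20 degrees. All directions below are the station's, all heights are above the bench
- bolt (a joint): travel of the bolt in m: 0 = home, its tip 20 mm inside the bar's socket; 0.032 = drawn fully back. It slides along the station's -y (to the right, away from the bar) against about 2 N of friction, without a spring. Rod 12 mm thick, axis 166 mm high. The catch blocks it unless pressed; blocked in either end position it has about 1.5 mm of play
- bolt_pin (a point): centre (197 mm high) of the bolt's black upright pin: round, 16 mm across, sides free from 180 to 214 mm high. Home it is at x = 0, y = -34 mm; it moves 32 mm to -y. Round it, under the fingers: two guide blocks centred 25 mm left (+y) and 60 mm right of the home pin, up to 180 mm high with their screws; a lug at its foot on the -x side, up to 176 mm; the bar's end, 176 mm
- catch (a joint): how far the spring catch is pressed down, in m: 0 = up (locking), 0.009 = fully down. Below 0.006 it blocks the bolt. Spring: 5.4 N to start, 9.5 N fully down; it springs up by itself when let go. Up, it locks the bolt in either end position; with the bolt between them it cannot rise fully
- catch_top (a point): centre of the flat top of the catch's steel thumb bar, 22 (x) x 86 (y) mm, level, on two plungers; 194 mm high when up, 185 mm when down. It lies parallel to the bolt on the robot's side, 48 mm from the pin's line (x = -48 mm, y = -31 mm). It moves straight down; a fingertip can press anywhere on it and slide along it while the bolt is pushed
- bar (a joint): angle of the hold-down bar in rad: 0 = closed over the keypad, 1.65 = open against its stop, pointing away from the robot. Turns anticlockwise seen from above, level, with light friction (0.1 N m), and stays where it is left. Locked until the bolt's tip has left its socket (bolt beyond 0.02)
- bar_hinge (a point): the bar's vertical pivot axis at the bar's mid-height, 167 mm high, at x = 0, y = +137 mm; the hub round it has 16 mm radius
- bar_push (a point): point in the middle of the bar's near upright face (the one to push on), 80 mm from the pivot axis, 167 mm high; it moves with the bar. The bar is dark steel, 24 mm wide, 135 mm long from the pivot, from 158 to 176 mm high; closed, it runs from the pivot along the station's -y
- keypad: steel keypad module, 78 (x) x 62 (y) x 18 mm, loose in the pocket of the nest, centred at x = 0, y = +75 mm; its keys are 155 mm high. Origin at the centre of its underside. Leave it alone
- oil_bottle: small brown bottle, 38 mm across, 106 mm tall, standing on the station beyond the lock, at its right far corner; origin at the centre of its foot. Leave it alone
- hex_key: hex key lying on the station's top at its right end, 108 x 40 x 9 mm; origin at its middle. Leave it alone
- marker_pen: marker pen lying on the station's left near part, 130 mm long, 17 mm thick; origin at its middle. Leave it alone

How it is judged:
On the way, in this order (a step that is already met when the one before it is completed fails the run):
1. the catch is held down by the fingers while they push the bolt back (value of joint catch above 0.0055 m and contact force between the fingers and catch above 1 N and contact force between the fingers and bolt above 0.5 N and value of joint bolt between 0.004 and 0.028 m and value of joint bar below 0.05 rad), for 0.05 s.
2. the bolt is drawn fully back and the catch has sprung up behind it, the bar still closed (value of joint bolt above 0.028 m and value of joint catch below 0.0015 m and value of joint bar below 0.3 rad), for 0.2 s.
At the end, for the whole second after the job is handed in: the bolt is drawn back (at least 28 of 32 mm), the catch is up again (within 1.5 mm) and holds it there, the bar stands open at 1.45 rad or more (stop at 1.65), and the keypad still lies flat in its nest, within 5 mm of where it was (value of joint bolt above 0.028 m and value of joint catch below 0.0015 m and value of joint bar above 1.45 rad and distance of keypad from where it was at the start of the episode below 0.005 m and angle between keypad's own z axis and vertical below 0.05 rad); the robot touches nothing.
It fails at once if the keypad is lifted or shoved out of its nest (distance of keypad from where it was at the start of the episode above 0.008 m or angle between keypad's own z axis and vertical above 0.15 rad).
It fails at once if one of the things lying about is shifted, lifted or knocked over (distance of any of oil_bottle, hex_key, marker_pen from where it was at the start of the episode above 0.02 m or angle between oil_bottle's own z axis and vertical above 0.4 rad).
It also fails if it takes over 58 s, if anything falls off the work surface, if the arm or the gripper's body presses on something with over 40 N, if the wrist force passes 120 N, or if a joint passes its speed limit or range.

ROBOT

A 6-joint arm with a two-finger parallel gripper is mounted at the origin on a cart in front of the work surface, level with it; the furniture and walls round the work are solid. World frame = base frame: x ahead of the robot, y to its left, z up, the work surface at z = 0. Lengths are in m, angles in rad, forces in N, time in s.
With the tool pointing down it reaches from about 0.4 to 0.825 m from the base axis. Payload 7 kg.
Tool frame: the origin (TCP) lies at the centre of the arm's flange, where the gripper is bolted on; the fingertips stand 178 mm ahead of it and the grasp point (between the pads) lies bot.grasp_offset ahead of it (bot.grasp_offset is the distance from the TCP to the grasp point, in m); y points along the fingers, z is the direction in which the jaws open and shut, and the axes are right-handed (so a half turn about y gives the same grasp; the last joint's range is limited). The gripper opens to 88 mm and grips with 3 to 60 N. Pads are 19 mm wide; open, the fingers measure 130 mm over their backs; the gripper's body (78 mm by 193 mm) begins 47 mm behind the grasp point.
Start: joints at [-0.843, 0.359, 0.012, 0, -1.224, -0.288], TCP at [0.287, -0.611, 0.405] pointing down, gripper open.
Joint ranges: [-3.07, 3.07], [-1.43, 2.12], [-1.02, 1.25], [-3.03, 1.67], [-3.05, -0], [-3.03, 3.03]. Speed limits (rad/s): [2.39, 2.39, 3.01, 3.14, 3.14, 3.14].

INTERFACE

Orientations are given as a unit quaternion [w, x, y, z].
In Python, from cell import sense, eyes, bot gives the robot as it stands.
- The arm moves only by the tool step_arm, never from a script. Its argument "plan" is a list of rows, each a list of 5 numbers: the shift along the tool's x, y, z in m, then the turn about the tool's y in degrees, then the opening, from 0 (shut) to 1 (fully open). A call has 1 to 20 rows; each row is the pose to reach, as a shift and turn from the pose commanded when the call began, along the tool's axes at that moment; what a row does not reach only later rows make up. A row lasts 1/10 s, in which the tool goes at most 50 mm and 8.59 degrees, less where a joint would pass 70% of its speed; a pose out of reach is approached as far as the arm can. A call with a gripper value outside its range is refused whole. The fingers move at their own pace and stop on an object; the grip force is fixed at half the most. Time passes only in rows, so rows that repeat a pose let the fingers close. It gives the time, the measured TCP pose, the force and the opening at its end, in the units of the state.
- sense(): the state, without advancing time (a new reading comes with each control period).
- eyes.get_image(name): name is "scene" or "top" or "wrist"; returns a dict with "img" (384x512x3 uint8, red, green, blue), "fov_y" (degrees; the focal length in pixels is half the picture's height over the tangent of half this angle, whatever the lens; pixels are square), "cx", "cy" (the principal point, pixels), "distortion" ([k1, k2, p1, p2, k3] as OpenCV has them; the pictures are not rectified), "xyz" and "rotation" of the camera in the world; the wrist camera has in their place "hand_eye" (4x4, takes a point from camera to tool coordinates, whose origin is the TCP and whose axes are the tool frame's). Camera axes: x right, y up, looking along -z (the intrinsics and any distortion apply to the point x, -y, -z); pixel columns grow to the right and rows downward; lengths in m; the calibration is good to about 2 mm. A picture is of the moment at which its call begins: read the wrist's pose just before it. There is no depth.
- bot.finish_job(): hands the job in, once; it reports no verdict.
The state is a dict: "time": time; "qpos": joint angles; "qvel": joint speeds; "joint_efforts": joint torques, N m; "position": TCP position; "tcp_rot": TCP orientation; "wrist_force": force on the tool from outside, world axes, zero at the start; "ft_torque": the same for the moment, N m; "grip_width": finger opening in m.
Only numpy, scipy, OpenCV 4.12 (cv2) and the standard library are available. Lean on these libraries where they do the work, as an engineer would, in place of code of your own. Each camera call takes 0.05 s, during which the arm holds its last target.

## Working session

There is one attempt and no reset: what is moved stays moved. The work goes in short steps, Python scripts to look and compute and a tool call to move; the robot and the scene stay as the last step left them, time stands still between calls to the robot, and variables do not carry over. Pictures are saved under pics/ and viewed, and the job is handed in when it is done.

Besides the shell and the picture viewer there is one more tool, called after "Emit:" by a JSON object that holds its "name" and its "arguments", one argument or row to a line. step_arm: Moves the arm, as the interface text tells. Its arguments: {"type":"object","properties":{"plan":{"type":"array","items":{"type":"array","items":{"type":"number"}}}},"required":["plan"]}

```bash
ls; mkdir -p pics; python3 - <<'E'
from cell import sense, eyes, bot
import cv2
s=sense(); print(s); print(bot.grasp_offset)
for n in ["scene","top","wrist"]:
    d=eyes.get_image(n); cv2.imwrite(f"pics/{n}0.png",d["img"][:,:,::-1]); print(n,{k:v for k,v in d.items() if k!="img"})
E
```

```text
pics
{'time': 0.0, 'qpos': array([-8.42889600e-01,  3.59387231e-01,  1.10532815e-02, -3.65274986e-04,
       -1.22409668e+00, -2.88102954e-01]), 'qvel': array([-0.00069552,  0.00069383, -0.00041995,  0.00073748,  0.00070628,
        0.00068378]), 'joint_efforts': array([ 4.85823675e-04, -5.82714200e+01,  2.93064612e+01,  6.99748233e+00,
        6.93586378e-03, -1.56536134e-04]), 'position': array([ 0.28730717, -0.61058283,  0.40371706]), 'tcp_rot': array([ 0.6906521 , -0.68952428, -0.15402599,  0.15437594]), 'wrist_force': array([-0.68691668,  0.78614377, -0.38316452]), 'ft_torque': array([-0.01500565,  0.00180398,  0.00593882]), 'grip_width': 0.08758326594260614}
0.1593
scene {'fov_y': 56.01766448296006, 'cx': 253.85287884713486, 'cy': 184.78802516110935, 'distortion': array([-0.11651492,  0.        ,  0.        ,  0.        ,  0.        ]), 'xyz': array([0.2999664 , 0.54838242, 0.74648778]), 'rotation': array([-0.17870469, -0.08315259,  0.37736593,  0.90484542])}
top {'fov_y': 44.03287687607059, 'cx': 251.63657784790178, 'cy': 193.12559456057627, 'distortion': array([-0.15095815,  0.        ,  0.        ,  0.        ,  0.        ]), 'xyz': array([4.09867172e-01, 7.86996489e-04, 1.09963316e+00]), 'rotation': array([-0.70084011, -0.05014783,  0.06033878,  0.70899053])}
wrist {'fov_y': 59.51665938068358, 'cx': 254.13255422696295, 'cy': 192.0749265151643, 'distortion': array([-0.07377841,  0.        ,  0.        ,  0.        ,  0.        ]), 'hand_eye': array([[ 3.11318006e-04, -9.63829480e-01, -2.66519485e-01,
        -7.26084473e-02],
       [-5.35040066e-04,  2.66519299e-01, -9.63829434e-01,
         1.89102253e-02],
       [ 9.99999808e-01,  4.42656060e-04, -4.32715132e-04,
         1.64166552e-04],
       [ 0.00000000e+00,  0.00000000e+00,  0.00000000e+00,
         1.00000000e+00]])}
```

View pics/scene0.png

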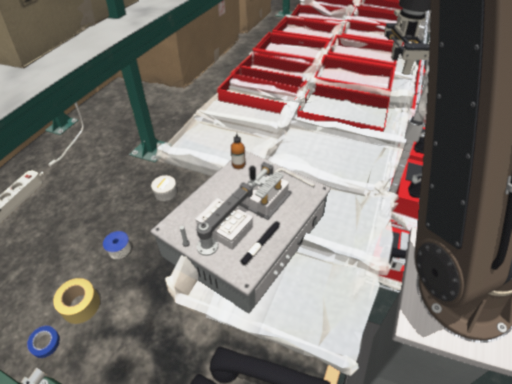

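View pics/top0.png

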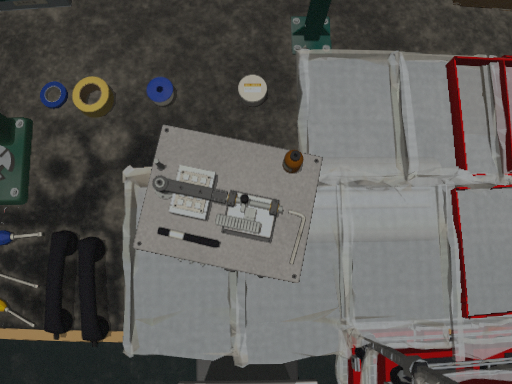

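View pics/wrist0.png

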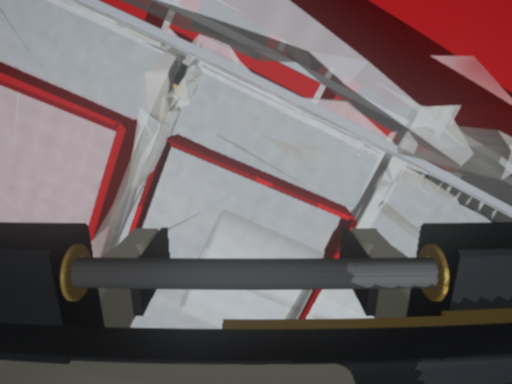

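The overview shows the station at top-image px (135–325, 125–280), turned roughly −12°. The pin is near (244,198), the pivot near (159,183), the pen near (188,238), the bottle near (292,160) and the hex key near (297,235). I'll enlarge this part.

```bash
cat > h.py <<'E'
import numpy as np, cv2
from scipy.spatial.transform import Rotation as R
def quat(q): return R.from_quat([q[1],q[2],q[3],q[0]])
def K(d):
    f=d["img"].shape[0]/2/np.tan(np.radians(d["fov_y"])/2)
    return np.array([[f,0,d["cx"]],[0,f,d["cy"]],[0,0,1]])
def campose(d,s=None):
    if "xyz" in d: return np.array(d["xyz"]),quat(d["rotation"]).as_matrix()
    T=np.eye(4);T[:3,:3]=quat(s["tcp_rot"]).as_matrix();T[:3,3]=s["position"]
    T=T@d["hand_eye"]; return T[:3,3],T[:3,:3]
def ray(d,uv,s=None):
    p,Rm=campose(d,s)
    n=cv2.undistortPoints(np.array(uv,float).reshape(-1,1,2),K(d),np.array(d["distortion"])).reshape(-1,2)
    v=np.c_[n[:,0],-n[:,1],-np.ones(len(n))]@Rm.T
    return p,v
def onplane(d,uv,z,s=None):
    p,v=ray(d,uv,s); z=np.broadcast_to(z,(len(v),))
    return p+v*((z-p[2])/v[:,2])[:,None]
def proj(d,P,s=None):
    p,Rm=campose(d,s); c=(np.atleast_2d(P)-p)@Rm; c=c*np.array([1,-1,-1])
    return cv2.projectPoints(c.reshape(-1,1,3),np.zeros(3),np.zeros(3),K(d),np.array(d["distortion"]))[0].reshape(-1,2)
E
python3 - <<'E'
from h import *
from cell import sense, eyes
d=eyes.get_image("top"); im=d["img"][:,:,::-1]
np.save("top.npy",d,allow_pickle=True)
cv2.imwrite("pics/top_z.png",cv2.resize(im[118:288,128:330],None,fx=3.9,fy=3.5,interpolation=cv2.INTER_CUBIC)[:600])
d=eyes.get_image("scene"); np.save("scene.npy",d,allow_pickle=True)
cv2.imwrite("pics/scene_z.png",cv2.resize(d["img"][130:310,145:335,::-1],None,fx=3.3,fy=3.3,interpolation=cv2.INTER_CUBIC))
s=sense();print(quat(s["tcp_rot"]).as_matrix().round(3))
E
```

```text
[[ 0.905 -0.    -0.426]
 [ 0.426  0.001  0.905]
 [-0.    -1.     0.001]]
```

View pics/top_z.png

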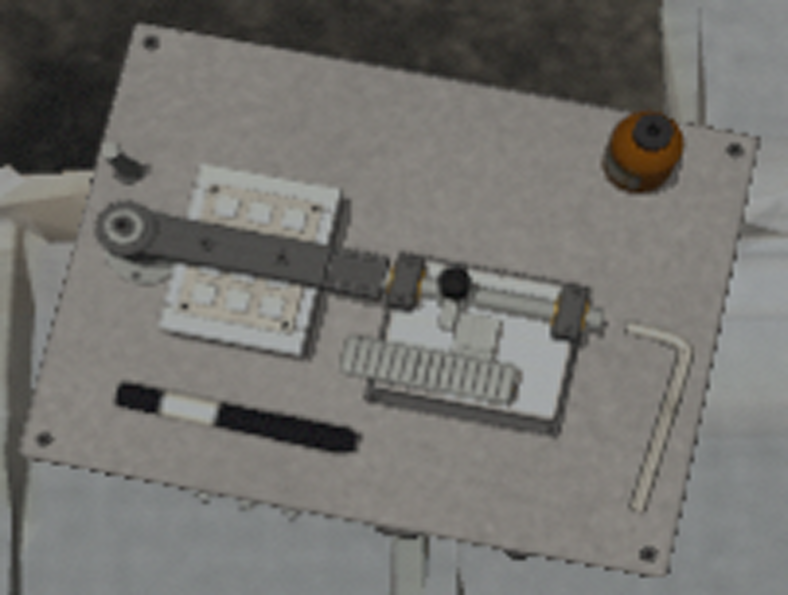

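View pics/scene_z.png

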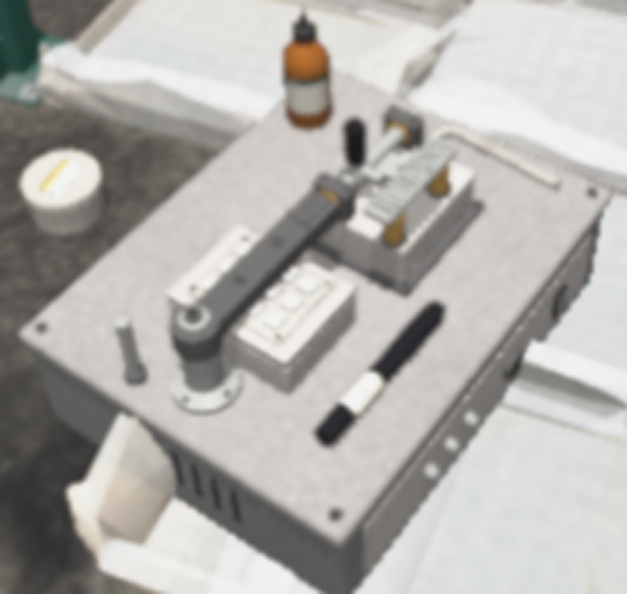

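The corners of the station's top are at zoomed px (137,23), (760,140), (665,575) and (24,458). The pin top is at (455,282), the hub at (124,226), and the catch bar runs from (345,355) to (520,385). A stop post stands near (128,165). Next I compute the station pose.

```bash
cat > st.py <<'E'
from h import *
d=np.load("top.npy",allow_pickle=True).item()
def un(z): z=np.array(z,float); return np.c_[(z[:,0]+.5)/3.9-.5+128,(z[:,1]+.5)/3.5-.5+118]
c=onplane(d,un([(137,23),(760,140),(665,575),(24,458)]),.110)
L=np.array([[.138,.178],[.138,-.178],[-.138,-.178],[-.138,.178]])
pin=onplane(d,un([(455,281)]),.214)[0]; hub=onplane(d,un([(124,226)]),.176)[0]
cat=onplane(d,un([(352,337),(522,366),(514,403),(342,372)]),.194)
Lall=np.r_[L,[[0,-.034],[0,.137]]]; W=np.r_[c,[pin],[hub]][:,:2]
def fit(L,W):
    l=L-L.mean(0);w=W-W.mean(0)
    a=np.arctan2((l[:,0]*w[:,1]-l[:,1]*w[:,0]).sum(),(l*w).sum())
    M=np.array([[np.cos(a),-np.sin(a)],[np.sin(a),np.cos(a)]])
    return a,M,W.mean(0)-M@L.mean(0)
if __name__=="__main__":
    for l,w in((L,c[:,:2]),(Lall,W),(Lall[4:],W[4:])):
        a,M,t=fit(l,w); print(np.degrees(a),t,((w-l@M.T-t)*1e3).round(1).tolist())
    print("pin",pin,"hub",hub,"cat local",((cat[:,:2].mean(0)-t)@M))
    a,M,t=fit(Lall,W)
    ds=np.load("scene.npy",allow_pickle=True).item()
    def w3(x,y,z): return np.r_[M@[x,y]+t,z]
    P=[w3(.138,.178,.11),w3(-.138,.178,.11),w3(-.138,-.178,.11),w3(0,-.034,.214),w3(0,.137,.176),w3(-.059,.012,.194),w3(-.037,-.074,.194)]
    print(((proj(ds,P)-[145,130]+.5)*3.3-.5).round(0))
E
python3 st.py
```

```text
-12.346351199185253 [0.54784893 0.03346759] [[-1.2, -1.1], [-3.1, 2.1], [4.1, 2.7], [0.2, -3.7]]
-12.403883464130503 [0.5481654  0.03390408] [[-1.7, -1.4], [-3.3, 1.8], [4.0, 2.0], [-0.3, -4.2], [-0.4, 0.4], [1.7, 1.4]]
-13.011538771733736 [0.54826554 0.03489721] [[-0.2, -0.7], [0.2, 0.7]]
pin [0.54044475 0.00105276 0.214     ] hub [0.57927649 0.16909712 0.176     ] cat local [-0.04725051 -0.03375519]
[[ 17. 331.]
 [344. 542.]
 [618. 189.]
 [357. 122.]
 [197. 323.]
 [391. 220.]
 [435. 132.]]
```

The fit predicts the scene-camera features to within a few zoomed px: the pin is (357,122) against about (355,122) seen. I take origin (0.548, 0.034) and yaw −12.5°. Now I move above the lock with the jaws along the station's x.

Emit:
{"name": "step_arm", "arguments": {
  "plan": [
    [0, -0.02, 0, 0, 0.6],
    [0.02, -0.03, 0.02, -2, 0.4],
    [0.05, -0.03, 0.05, -5, 0.386],
    [0.08, -0.03, 0.08, -8, 0.386],
    [0.11, -0.03, 0.11, -12, 0.386],
    [0.14, -0.03, 0.14, -15, 0.386],
    [0.17, -0.03, 0.17, -18, 0.386],
    [0.2, -0.03, 0.2, -22, 0.386],
    [0.23, -0.03, 0.23, -26, 0.386],
    [0.26, -0.03, 0.26, -30, 0.386],
    [0.29, -0.03, 0.29, -34, 0.386],
    [0.32, -0.03, 0.32, -38, 0.386],
    [0.35, -0.03, 0.35, -42, 0.386],
    [0.38, -0.03, 0.38, -46, 0.386],
    [0.41, -0.03, 0.41, -49, 0.386],
    [0.44, -0.03, 0.44, -51, 0.386],
    [0.465, -0.03, 0.46, -52.3, 0.386],
    [0.486, -0.03, 0.48, -52.3, 0.386],
    [0.486, -0.03, 0.48, -52.3, 0.386],
    [0.486, -0.03, 0.48, -52.3, 0.386]
  ]
}}

```text
time: 2.25
position: [0.5227, 0.031, 0.4343]
tcp_rot: [0.551, -0.551, -0.443, 0.443]
wrist_force: [0.3, 0.1, 0.4]
grip_width: 0.0341
```

```bash
cat > look.py <<'E'
import sys
from h import *
from st import *
from cell import sense, eyes
a,M,t=np.radians(-12.5),None,np.array([.5482,.0342]); M=np.array([[np.cos(a),-np.sin(a)],[np.sin(a),np.cos(a)]])
tag=sys.argv[1]
s=sense(); Rt=quat(s["tcp_rot"]).as_matrix()
loc=(s["position"][:2]-t)@M
print("t",s["time"],"tip st mm",(loc*1e3).round(1),"tipz",round((s["position"][2]-.178)*1e3,1),"F st",(M.T@s["wrist_force"][:2]).round(1),s["wrist_force"][2].round(1),"w",s["grip_width"],"xang",np.degrees(np.arctan2(Rt[1,0],Rt[0,0]))-90+12.5, "tilt",Rt[2].round(4))
for n in sys.argv[2:]:
    s=sense(); d=eyes.get_image(n); np.save(f"{n}_{tag}.npy",(d,s),allow_pickle=True)
    im=d["img"][:,:,::-1]
    if n=="wrist": o=cv2.resize(im,None,fx=1.5,fy=1.5)
    elif n=="scene": o=cv2.resize(im[110:290,145:335],None,fx=3.3,fy=3.3,interpolation=cv2.INTER_CUBIC)
    else: o=cv2.resize(im[118:288,128:330],None,fx=3.9,fy=3.5,interpolation=cv2.INTER_CUBIC)
    cv2.imwrite(f"pics/{n}_{tag}.png",o)
E
python3 look.py a wrist scene
```

```text
t 2.25 tip st mm [-24.2  -8.6] tipz 256.3 F st [0.3 0.2] 0.4 w 0.03411856813681776 xang 0.0732601172534828 tilt [-4.e-04 -1.e+00  7.e-04]
```

View pics/wrist_a.png

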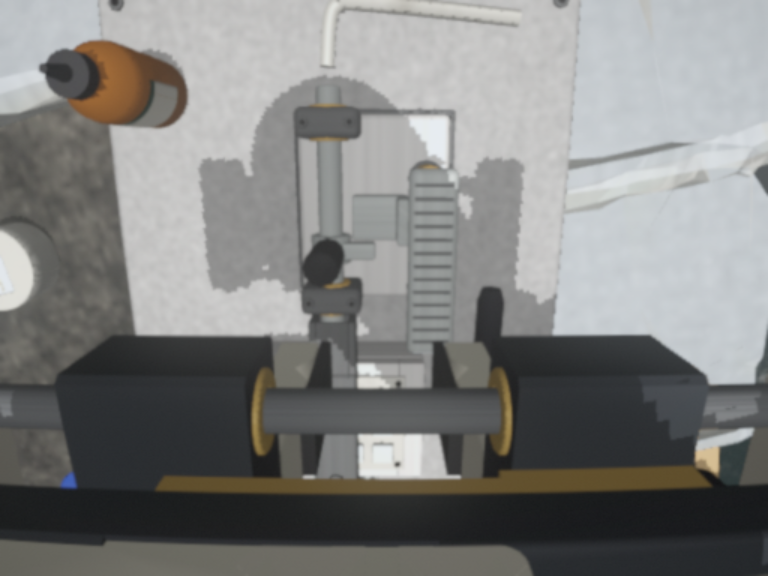

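View pics/scene_a.png

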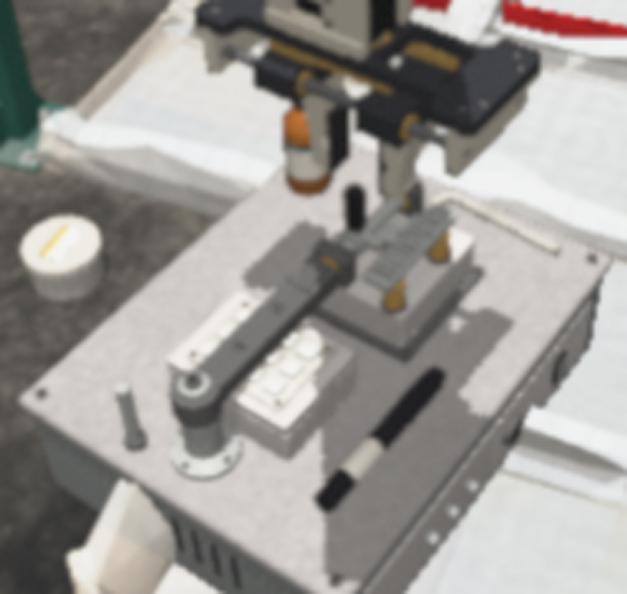

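The wrist view shows the pin's black top around (325,262), the catch bar from (412,168) to (455,340), and the left guide block at (332,297). I cross-check these against the model.

```bash
python3 - <<'E'
from h import *
a,t=np.radians(-12.5),np.array([.5482,.0342]); M=np.array([[np.cos(a),-np.sin(a)],[np.sin(a),np.cos(a)]])
d,s=np.load("wrist_a.npy",allow_pickle=True)
w3=lambda x,y,z: np.r_[M@[x,y]+t,z]
P=[w3(0,-.034,.214),w3(0,-.034,.18),w3(-.037,-.074,.194),w3(-.059,-.074,.194),w3(-.037,.0,.194),w3(-.059,.0,.194)]
print(((proj(d,P,s)+.5)*1.5-.5).round(0))
def loc(uv,z): return ((onplane(d,(np.array(uv,float)+.5)/1.5-.5,z,s)[:,:2]-t)@M*1e3).round(1)
print(loc([(412,168),(455,168),(408,340),(455,340)],.194))
g=d["img"].max(2); m=(g<45).astype(np.uint8); n,l,st,c=cv2.connectedComponentsWithStats(m)
for i in range(1,n):
    if st[i,4]>100: print(st[i],c[i])
E
```

```text
[[320. 267.]
 [329. 251.]
 [409. 166.]
 [460. 166.]
 [407. 329.]
 [454. 329.]]
[[-38.2 -73.2]
 [-56.8 -73.3]
 [-37.7   5.7]
 [-59.8   5.7]]
[ 41 226  80  25 865] [ 75.95722543 242.19306358]
[323 230  63  88 946] [342.86786469 266.39534884]
[164 248  23  70 472] [173.6059322  295.87711864]
[    0   314   512    70 17328] [269.66580102 344.89889197]
```

All agree to 1–2 mm. I descend to just above the catch, then press.

Emit:
{"name": "step_arm", "arguments": {
  "plan": [
    [0, 0.02, 0, 0, 0.386],
    [0, 0.04, 0, 0, 0.386],
    [0, 0.052, 0, 0, 0.386],
    [0, 0.058, 0, 0, 0.386],
    [0, 0.06, 0, 0, 0.386],
    [0, 0.062, 0, 0, 0.386],
    [0, 0.064, 0, 0, 0.386],
    [0, 0.066, 0, 0, 0.386],
    [0, 0.066, 0, 0, 0.386]
  ]
}}

```text
time: 3.25
position: [0.523, 0.0305, 0.3696]
tcp_rot: [-0.551, 0.552, 0.443, -0.442]
wrist_force: [-1.1, 0.1, 5.2]
grip_width: 0.0337
```

```bash
python3 look.py b scene
```

```text
t 3.25 tip st mm [-23.8  -9.1] tipz 191.6 F st [-1.1 -0.2] 5.2 w 0.033664902345990795 xang 0.019809089910594935 tilt [ 3.0e-04 -1.0e+00 -1.4e-03]
```

View pics/scene_b.png

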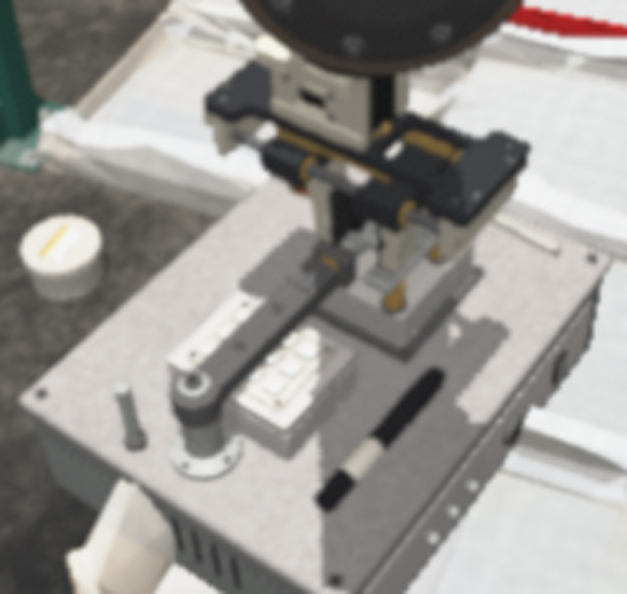

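The finger sits on the catch and reads 5.2 N, which matches the spring. I press on to about 185.5 mm.

Emit:
{"name": "step_arm", "arguments": {
  "plan": [
    [0, 0.002, 0, 0, 0.386],
    [0, 0.004, 0, 0, 0.386],
    [0, 0.005, 0, 0, 0.386],
    [0, 0.006, 0, 0, 0.386],
    [0, 0.006, 0, 0, 0.386]
  ]
}}

```text
time: 3.8
position: [0.523, 0.0305, 0.364]
tcp_rot: [-0.551, 0.552, 0.443, -0.442]
wrist_force: [-2.3, 0.5, 8.2]
grip_width: 0.0338
```

Emit:
{"name": "step_arm", "arguments": {
  "plan": [
    [0, 0.001, 0, 0, 0.386],
    [0, 0.001, 0, 0, 0.386],
    [0, 0.002, 0, 0, 0.386],
    [0, 0.002, 0, 0, 0.386]
  ]
}}

```text
time: 4.2
position: [0.523, 0.0305, 0.3631]
tcp_rot: [-0.551, 0.552, 0.443, -0.442]
wrist_force: [-4.8, 0.1, 16.8]
grip_width: 0.0337
```

The catch is bottomed (stop felt at 185 mm). I back off 0.5 mm and push along −y.

Emit:
{"name": "step_arm", "arguments": {
  "plan": [
    [0, -0.0005, 0, 0, 0.386],
    [-0.003, -0.0005, 0, 0, 0.386],
    [-0.006, -0.0005, 0, 0, 0.386],
    [-0.008, -0.0005, 0, 0, 0.386],
    [-0.01, -0.0005, 0, 0, 0.386],
    [-0.012, -0.0005, 0, 0, 0.386],
    [-0.014, -0.0005, 0, 0, 0.386],
    [-0.016, -0.0005, 0, 0, 0.386],
    [-0.018, -0.0005, 0, 0, 0.386],
    [-0.018, -0.0005, 0, 0, 0.386]
  ]
}}

```text
time: 5.2
position: [0.5203, 0.0143, 0.3634]
tcp_rot: [-0.551, 0.552, 0.445, -0.44]
wrist_force: [0.5, 6.4, 9.1]
grip_width: 0.0343
```

```bash
python3 look.py c wrist
```

```text
t 5.2 tip st mm [-22.9 -25.5] tipz 185.4 F st [-0.9  6.3] 9.1 w 0.034257248829547164 xang 0.04594267802654883 tilt [ 0.0047 -1.     -0.0055]
```

View pics/wrist_c.png

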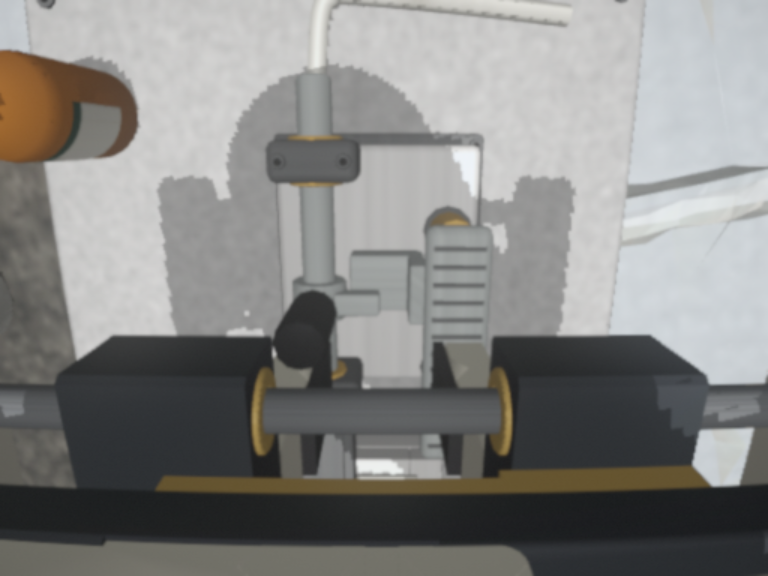

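The bolt is being drawn: its right end now projects well past the right guide at (315,75–135). I continue.

Emit:
{"name": "step_arm", "arguments": {
  "plan": [
    [-0.002, 0, 0, 0, 0.386],
    [-0.004, 0, 0, 0, 0.386],
    [-0.006, 0, 0, 0, 0.386],
    [-0.008, 0, 0, 0, 0.386],
    [-0.01, 0, 0, 0, 0.386],
    [-0.012, 0, 0, 0, 0.386],
    [-0.014, 0, 0, 0, 0.386],
    [-0.016, 0, 0, 0, 0.386],
    [-0.018, 0, 0, 0, 0.386],
    [-0.018, 0, 0, 0, 0.386]
  ]
}}

```text
time: 6.25
position: [0.5164, -0.0034, 0.3634]
tcp_rot: [-0.551, 0.552, 0.445, -0.44]
wrist_force: [1.4, 7.4, 8.7]
grip_width: 0.0334
```

```bash
python3 look.py d
```

```text
t 6.25 tip st mm [-22.9 -43.6] tipz 185.4 F st [-0.2  7.5] 8.7 w 0.03344519595095366 xang 0.048889613718102964 tilt [ 0.0044 -1.     -0.0055]
```

Emit:
{"name": "step_arm", "arguments": {
  "plan": [
    [-0.002, 0, 0, 0, 0.386],
    [-0.003, 0, 0, 0, 0.386],
    [-0.004, 0, 0, 0, 0.386],
    [-0.005, 0, 0, 0, 0.386],
    [-0.006, 0, 0, 0, 0.386],
    [-0.007, 0, 0, 0, 0.386],
    [-0.007, 0, 0, 0, 0.386]
  ]
}}

```text
time: 6.95
position: [0.5153, -0.0079, 0.3635]
tcp_rot: [0.551, -0.551, -0.447, 0.439]
wrist_force: [-1.3, 22.9, 9.8]
grip_width: 0.034
```

```bash
python3 look.py e wrist
```

```text
t 6.95 tip st mm [-23.  -48.2] tipz 185.5 F st [-6.2 22.1] 9.8 w 0.03398249515251293 xang 0.10176004036972586 tilt [ 0.0096 -0.9999 -0.0067]
```

The end stop is felt (22 N at y = −48.2 mm, as expected). I relax slightly and lift to let the catch rise.

Emit:
{"name": "step_arm", "arguments": {
  "plan": [
    [0.001, 0, 0, 0, 0.386],
    [0.002, 0, 0, 0, 0.386],
    [0.002, -0.003, 0, 0, 0.386],
    [0.002, -0.006, 0, 0, 0.386],
    [0.002, -0.01, 0, 0, 0.386],
    [0.002, -0.014, 0, 0, 0.386],
    [0.006, -0.02, 0, 0, 0.386],
    [0.01, -0.04, 0, 0, 0.386],
    [0.01, -0.06, 0, 0, 0.386],
    [0.01, -0.075, 0, 0, 0.386],
    [0.01, -0.075, 0, 0, 0.386],
    [0.01, -0.075, 0, 0, 0.386]
  ]
}}

```text
time: 8.2
position: [0.5155, -0.0018, 0.4362]
tcp_rot: [-0.551, 0.552, 0.443, -0.442]
wrist_force: [0.3, 0.2, -0.3]
grip_width: 0.034
```

```bash
python3 look.py f wrist scene
```

```text
t 8.2 tip st mm [-24.2 -42.2] tipz 258.2 F st [0.2 0.3] -0.3 w 0.03402291777781674 xang -0.010946206206341458 tilt [ 4.e-04 -1.e+00 -4.e-04]
```

View pics/wrist_f.png

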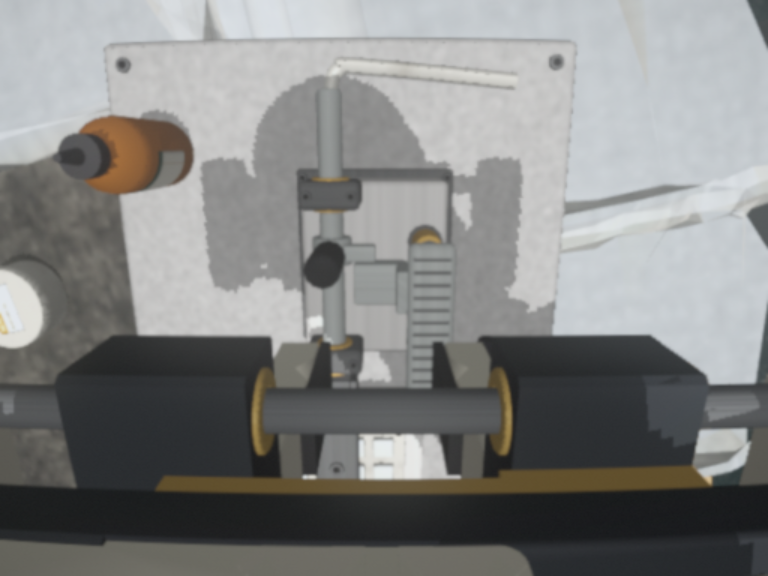

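View pics/scene_f.png

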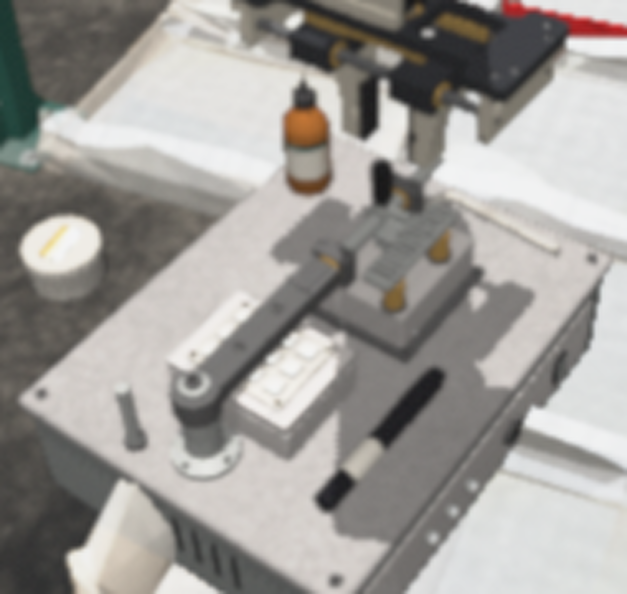

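Pin now at wrist px about (325,262), catch far end near row 244. I check the numbers against the drawn-back state.

```bash
python3 - <<'E'
from h import *
a,t=np.radians(-12.5),np.array([.5482,.0342]); M=np.array([[np.cos(a),-np.sin(a)],[np.sin(a),np.cos(a)]])
d,s=np.load("wrist_f.npy",allow_pickle=True)
w3=lambda x,y,z: np.r_[M@[x,y]+t,z]
P=[w3(0,-.066,.214),w3(0,-.066,.18),w3(0,-.062,.214),w3(-.037,-.074,.194),w3(-.059,-.074,.194),w3(-.037,-.074,.185),w3(-.059,-.074,.185)]
print(((proj(d,P,s)+.5)*1.5-.5).round(0))
d,s=np.load("scene_f.npy",allow_pickle=True)
d0=np.load("scene.npy",allow_pickle=True).item()
print(((proj(d,P[3:])-[145,110]+.5)*3.3-.5).round(0))
A=d0["img"][110:290,145:335,::-1]
cv2.imwrite("pics/cmp.png",np.hstack([cv2.resize(x[30:110,85:165],None,fx=5,fy=5,interpolation=cv2.INTER_CUBIC) for x in (A,d["img"][110:290,145:335,::-1])]))
E
```

```text
[[321. 270.]
 [329. 253.]
 [322. 279.]
 [408. 242.]
 [457. 242.]
 [407. 239.]
 [454. 239.]]
[[434. 198.]
 [462. 211.]
 [434. 208.]
 [461. 220.]]
```

View pics/cmp.png

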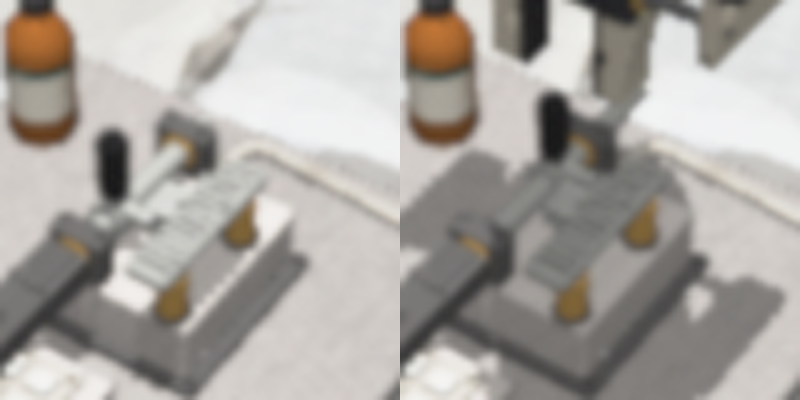

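The catch stands as high as at the start and the pin is at about y = −66 mm. Next I shut the gripper and move to the near side of the bar at y = +57 mm. A script computes the arc waypoints.

Emit:
{"name": "step_arm", "arguments": {
  "plan": [
    [0.02, 0, 0.01, 0, 0],
    [0.05, 0, 0.02, 0, 0],
    [0.08, 0, 0.028, 0, 0],
    [0.099, 0, 0.028, 0, 0],
    [0.099, 0, 0.028, 0, 0],
    [0.099, 0.03, 0.028, 0, 0],
    [0.099, 0.06, 0.028, 0, 0],
    [0.099, 0.08, 0.028, 0, 0],
    [0.099, 0.09, 0.028, 0, 0],
    [0.099, 0.094, 0.028, 0, 0],
    [0.099, 0.094, 0.028, 0, 0]
  ]
}}

```text
time: 9.4
position: [0.51, 0.1008, 0.3422]
tcp_rot: [-0.551, 0.552, 0.442, -0.443]
wrist_force: [1.1, 0.9, 0.2]
grip_width: 0.0006
```

```bash
python3 look.py g scene wrist; python3 - <<'E'
import numpy as np
from cell import sense
a,t=np.radians(-12.5),np.array([.5482,.0342]); M=np.array([[np.cos(a),-np.sin(a)],[np.sin(a),np.cos(a)]])
c0=(sense()["position"][:2]-t)@M*1e3
for th in np.arange(0,1.66,.15):
    n=-np.array([np.cos(th),np.sin(th)]);u=np.array([np.sin(th),-np.cos(th)])
    D=12+21*abs(np.cos(th))+9.5*abs(np.sin(th)); c=np.array([0,137])+80*u+D*n
    print(round(th,2),"tool x",round(c[1]-c0[1]),"tool z",round(-(c[0]-c0[0])))
E
```

```text
t 9.4 tip st mm [-51.7  56.7] tipz 164.2 F st [0.9 1.1] 0.2 w 0.0006441982198391043 xang -0.010091270425832022 tilt [-4.e-04 -1.e+00  1.e-04]
0.0 tool x 0 tool z -19
0.15 tool x -4 tool z -30
0.3 tool x -7 tool z -42
0.45 tool x -7 tool z -55
0.6 tool x -6 tool z -68
0.75 tool x -2 tool z -81
0.9 tool x 5 tool z -94
1.05 tool x 14 tool z -106
1.2 tool x 25 tool z -116
1.35 tool x 37 tool z -124
1.5 tool x 51 tool z -130
1.65 tool x 63 tool z -133
```

View pics/scene_g.png

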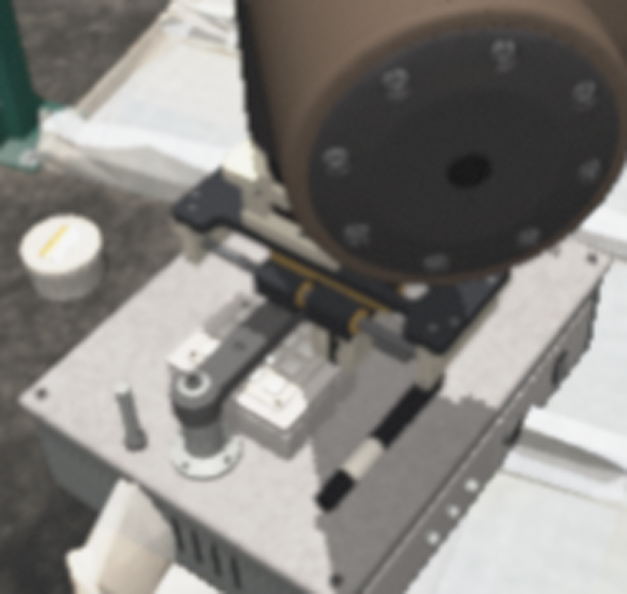

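View pics/wrist_g.png

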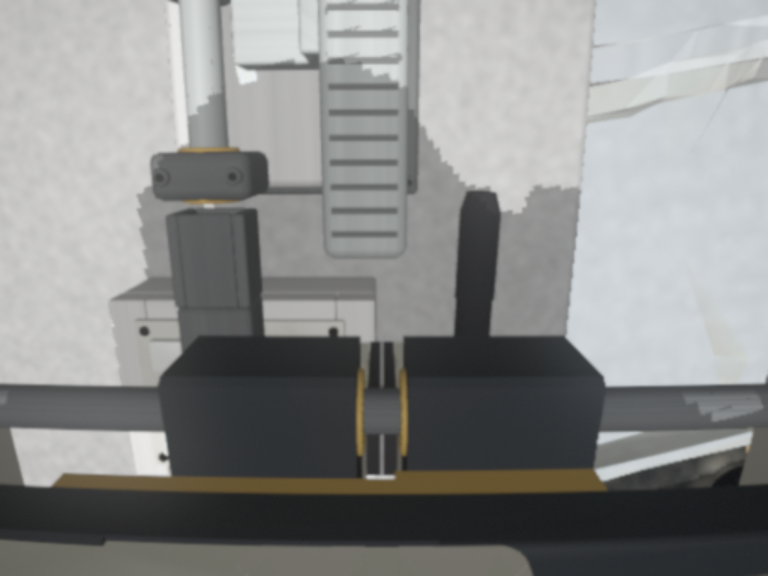

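The fingers are near the bar, about 19 mm away, and the bolt tip is clear of the bar's end (gap at wrist (208,205)). I start pushing.

Emit:
{"name": "step_arm", "arguments": {
  "plan": [
    [0, 0, -0.008, 0, 0],
    [0, 0, -0.015, 0, 0],
    [0, 0, -0.02, 0, 0],
    [-0.002, 0, -0.025, 0, 0],
    [-0.004, 0, -0.03, 0, 0],
    [-0.005, 0, -0.036, 0, 0],
    [-0.007, 0, -0.042, 0, 0],
    [-0.007, 0, -0.042, 0, 0]
  ]
}}

```text
time: 10.3
position: [0.5499, 0.0846, 0.342]
tcp_rot: [-0.551, 0.552, 0.442, -0.443]
wrist_force: [0.5, 1.1, -0.2]
grip_width: 0.0005
```

```bash
python3 look.py h scene
```

```text
t 10.3 tip st mm [-9.3 49.6] tipz 164.0 F st [0.3 1.2] -0.2 w 0.000524627890935737 xang -0.02344102272041937 tilt [-4.e-04 -1.e+00 -1.e-04]
```

View pics/scene_h.png

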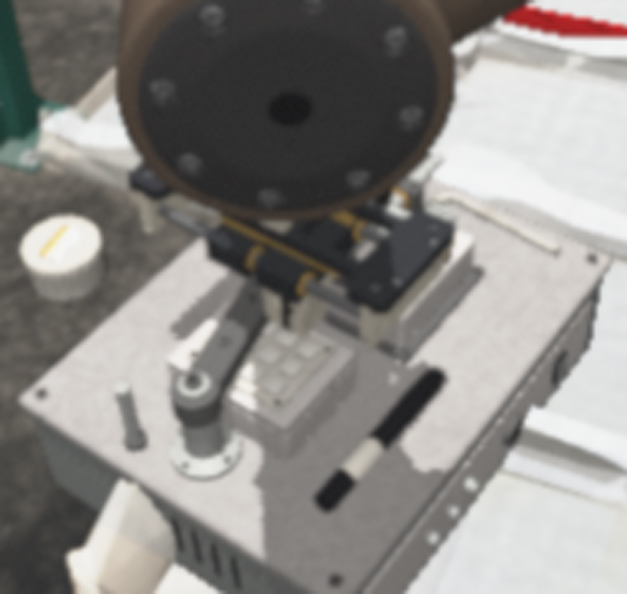

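The bar is turning freely, so I follow the arc.

Emit:
{"name": "step_arm", "arguments": {
  "plan": [
    [0, 0, -0.006, 0, 0],
    [0, 0, -0.013, 0, 0],
    [0, 0, -0.02, 0, 0],
    [0.001, 0, -0.026, 0, 0],
    [0.003, 0, -0.033, 0, 0],
    [0.005, 0, -0.039, 0, 0],
    [0.008, 0, -0.046, 0, 0],
    [0.012, 0, -0.052, 0, 0],
    [0.016, 0, -0.058, 0, 0],
    [0.021, 0, -0.064, 0, 0],
    [0.026, 0, -0.069, 0, 0],
    [0.032, 0, -0.074, 0, 0],
    [0.038, 0, -0.078, 0, 0],
    [0.044, 0, -0.082, 0, 0],
    [0.051, 0, -0.085, 0, 0],
    [0.058, 0, -0.088, 0, 0],
    [0.058, 0, -0.088, 0, 0]
  ]
}}

```text
time: 12.05
position: [0.6484, 0.1236, 0.3421]
tcp_rot: [-0.551, 0.551, 0.443, -0.442]
wrist_force: [0.5, 0.7, -0.4]
grip_width: 0.0008
```

```bash
python3 look.py i scene top
```

```text
t 12.05 tip st mm [ 78.4 109. ] tipz 164.1 F st [0.3 0.8] -0.4 w 0.0008453144622236776 xang 0.03818846444868029 tilt [ 4.e-04 -1.e+00 -8.e-04]
```

View pics/scene_i.png

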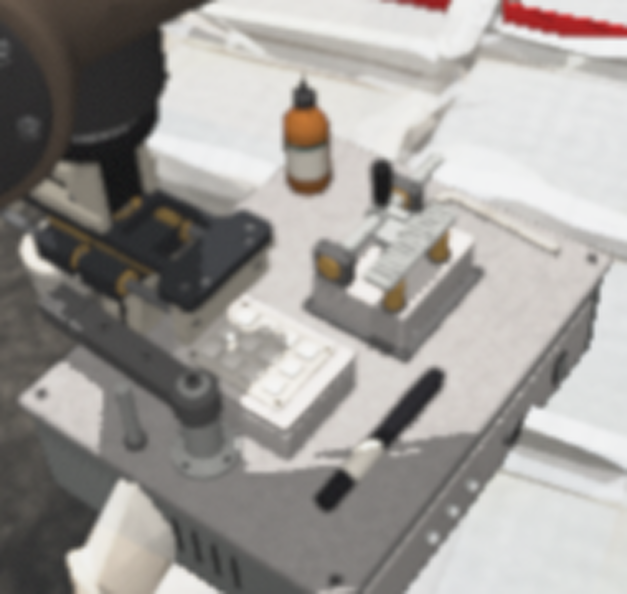

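The bar is nearly open and the keypad lies uncovered. I push gently to the stop.

Emit:
{"name": "step_arm", "arguments": {
  "plan": [
    [0.004, 0, -0.001, 0, 0],
    [0.008, 0, -0.002, 0, 0],
    [0.01, 0, -0.003, 0, 0],
    [0.012, 0, -0.003, 0, 0],
    [0.013, 0, -0.003, 0, 0],
    [0.014, 0, -0.003, 0, 0],
    [0.014, 0, -0.003, 0, 0]
  ]
}}

```text
time: 12.85
position: [0.6536, 0.1346, 0.3422]
tcp_rot: [-0.551, 0.552, 0.442, -0.443]
wrist_force: [0.7, -6.2, 0.6]
grip_width: 0.0002
```

The stop is felt (6 N reaction). I retreat and lift.

Emit:
{"name": "step_arm", "arguments": {
  "plan": [
    [-0.005, 0, 0, 0, 0],
    [-0.015, 0, 0, 0, 0],
    [-0.02, -0.01, 0, 0, 0],
    [-0.02, -0.04, 0, 0, 0],
    [-0.02, -0.08, 0, 0, 0],
    [-0.02, -0.1, 0, 0, 0],
    [-0.05, -0.1, 0.03, 0, 0],
    [-0.09, -0.1, 0.06, 0, 0],
    [-0.13, -0.1, 0.09, 0, 0],
    [-0.17, -0.1, 0.12, 0, 0],
    [-0.21, -0.1, 0.15, 0, 0],
    [-0.25, -0.1, 0.17, 0, 0],
    [-0.29, -0.1, 0.18, 0, 0],
    [-0.33, -0.1, 0.18, 0, 0],
    [-0.33, -0.1, 0.18, 0, 0],
    [-0.33, -0.1, 0.18, 0, 0]
  ]
}}

```text
time: 14.45
position: [0.4059, -0.1485, 0.4431]
tcp_rot: [-0.552, 0.552, 0.442, -0.441]
wrist_force: [0.8, 0.8, -1.1]
grip_width: 0.0006
```

```bash
python3 look.py j scene top
```

```text
t 14.45 tip st mm [ -99.4 -209.2] tipz 265.1 F st [0.6 1. ] -1.1 w 0.0005707877161700266 xang -0.1564114001094623 tilt [ 7.0e-04 -1.0e+00 -1.9e-03]
```

View pics/scene_j.png

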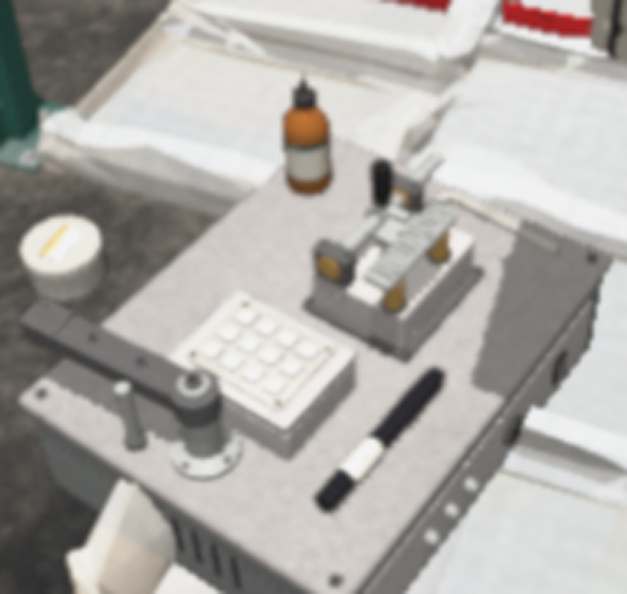

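View pics/top_j.png

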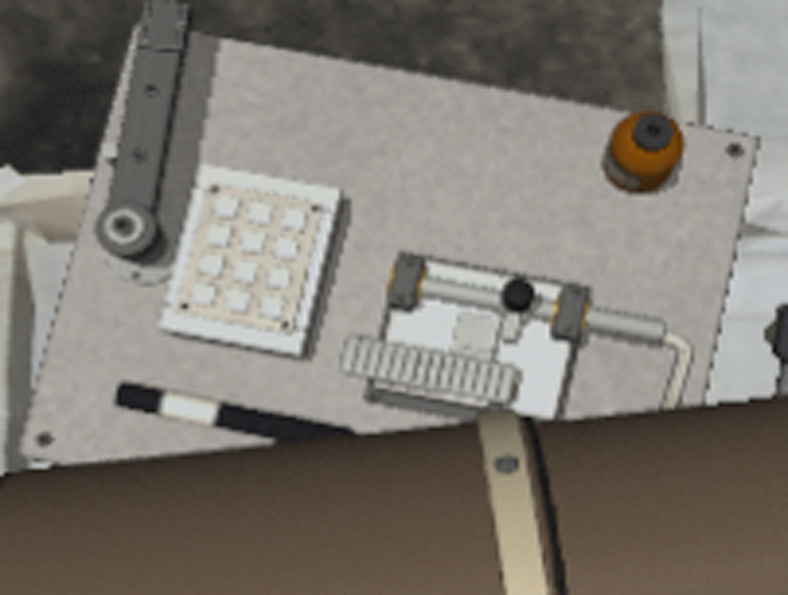

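Both views show the bar pointing away at about 92° (1.61 rad) against its post. The pin is about 32 mm back, at top px (518,293) from (455,282). The catch is at its original height, and the keypad, bottle and pen are where they were. The arm is clear, so I hand in.

```bash
python3 -c "
from cell import bot,sense
print(bot.finish_job()); print(sense()['time'])"
```

```text
the job is handed in; nothing more can be done
None
the job is handed in; nothing more can be done
```

The job is done and handed in at about 14.6 s; no verdict was reported. With one finger I pressed the catch fully down, to a stop felt at 185 mm. Holding it there, I pushed the pin back with the other finger until the end stop reacted with about 22 N. I then let the catch spring up and pushed the bar round with the shut fingertips until its stop reacted with about 6 N.

**Last checks, from the pictures:**
- **Bar:** open at about 1.6 rad.
- **Bolt:** pin about 32 mm back.
- **Catch:** at its original height.
- **Other things:** the keypad, bottle and pen have not visibly moved. The hex key is partly hidden by the arm in the last top view, but nothing came near it. The bolt's end only reaches above its short leg.
- **Arm:** clear of everything, with wrist-force readings near zero.

No check failed or disagreed. The station fit left up to 4 mm of error at its corners, but the wrist view agreed to within 1–2 mm at the lock.

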